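Load the last insert into the packing case and close it with its cover

ROBOT

A 6-joint arm with a two-finger parallel gripper is mounted at the origin on the work surface. World frame = base frame: x ahead of the robot, y to its left, z up, the work surface at z = 0. Lengths are in m, angles in rad, forces in N, time in s.
With the tool pointing down it reaches from about 0.325 to 0.775 m from the base axis. Payload 9.3 kg.
Tool frame: the origin (TCP) lies between the finger pads; the fingertips stand 11 mm ahead of it and the grasp point (between the pads) lies 8 mm behind it (bot.tip_reach is the distance from the TCP to the fingertips, in m); z points along the fingers, y is the line along which they close (so a half turn about z gives the same grasp; the last joint's range is limited). The gripper opens to 85 mm and grips with 20 to 120 N. Pads are 22 mm wide; open, the fingers measure 114 mm over their backs; the gripper's body (76 mm by 85 mm) begins 54 mm behind the grasp point. The pads swing forward as they close: fully open they stand 13 mm farther back than shut.
Start: joints at [-1.472, 0.259, 0.021, 1.334, 0, 1.418], TCP at [0.137, -0.533, 0.242] pointing down, gripper open.
Joint ranges: [-3.04, 3.04], [-0.91, 1.82], [-1.04, 1.36], [-1.92, 1.95], [-1.52, 1.45], [-3.14, 3.14]. Speed limits (rad/s): [2.22, 2.22, 2.79, 3.14, 3.14, 3.14].

INTERFACE

Orientations are given as a unit quaternion [x, y, z, w].
In Python, from bench import bot gives the robot as it stands.
- The arm moves only by the tool step_arm, never from a script. Its argument "plan" is a list of rows, each an object of numbers: "fingers": the finger opening in mm, from 0 to 85.4; "dx", "dy", "dz": the shift along the tool's x, y, z in mm; "turn": the turn about the tool's z in degrees. A call has 1 to 5 rows; each row shifts and turns the commanded pose from where the row before left it, along the tool's axes as they then stand; what a row does not reach is not made up. A row lasts 1/10 s, in which the tool goes at most 50 mm and 8.59 degrees, less where a joint would pass 70% of its speed; a pose out of reach is approached as far as the arm can. A call with a gripper value outside its range is refused whole. The fingers move at their own pace and stop on an object; the grip force is fixed at half the most. Time passes only in rows, so rows that do not move let the fingers close. It gives the time, the measured TCP pose, the force, the opening and the grip force at its end, in the units of the state.
- bot.observe(): the state, without advancing time (a new reading comes with each control period).
- bot.capture(name): name is "side" or "top"; returns the picture (400x640x3 uint8, blue, green, red); there is no depth.
- bot.camera_params(name): a dict with "K" (3x3 intrinsics, pixels), "extrinsics" (4x4, takes a point from camera to world coordinates). Camera axes: x right, y up, looking along -z (the intrinsics and any distortion apply to the point x, -y, -z); pixel columns grow to the right and rows downward; lengths in m; the calibration is good to about 2 mm. A picture is of the moment at which its call begins. camera_params takes no time and is no camera call.
- bot.job_done(): hands the job in; it is judged then, once.
The state is a dict: "clock": time; "joint_pos": joint angles; "joint_velocities": joint speeds; "joint_torque": joint torques, N m; "ee_pos": TCP position; "eef_rot": TCP orientation; "ft_force": force on the tool from outside, world axes, zero at the start; "torque": the same for the moment, N m; "gripper_width": finger opening in m; "finger_force": force on a finger pad.
Only numpy, scipy, OpenCV 4.12 (cv2) and the standard library are available. Lean on these libraries where they do the work, as an engineer would, in place of code of your own. Each camera call takes 0.05 s, during which the arm holds its last target. There are 200 camera calls.

TASK

Finish packing the white case: take the green-edged black insert from the leaning stand and stand it on edge, green edge up, fully down in the case's one empty slot. Then set the loose white cover squarely on the case so it is seated level all round on the rim. Drop neither of them, and leave the two inserts already in the case where they are.

Things in the scene. Friction and masses are not known exactly. Their poses are not given: they have to be found in the camera images.
- insert: Black insert panel with steel bits let into it, 10 mm thick (x), 110 wide (y), 90 high (z), about 90 g. Origin: middle of its bottom edge, z towards its top edge. Top 8 mm green. Starts on the stand, leaning 22 degrees from upright, top towards the robot (stand's -x), +x face up, y level.
- stand: Fixed aluminium stand, base 130 x 112 mm, origin centre of underside. The insert's bottom edge is on a ledge at (30, 0, 45) mm, behind a 10 mm high lip on its upper side. Two rails carry its lower face up to 72 mm from the bottom edge; the 76 mm gap between them is open for a finger under the insert. Draw the insert out along its own z.
- case: Fixed white open box, outside 212 (x) x 124 (y) x 104 mm high, walls and floor 4 mm. Origin: centre of underside; rim at z = 104. Three slots for inserts at x = -56, 0, +56 mm. Inserts stand on the floor (z = 4), thickness along the case's x, either face forward, tops 10 mm below the rim. 46 mm free between neighbours, 41 mm to the end walls: open the fingers only partly inside.
- free_slot (a point): Floor centre of the empty slot (any of the three), 4 mm above the case's underside, axes as the case's; a thin green strip 13 x 80 mm lies there. The insert's origin belongs here. The slot is 15 mm wide (x) between ribs 14 mm deep on both long walls, 116 mm apart (y). Rib tops are pointed, 84 mm above the underside, lead-in 4 mm each side.
- cover: Loose white cover, 231 (x) x 143 (y) mm, about 220 g, right way up on the bench. Origin: centre of the flat underside that sits on the rim (104 mm above the case's origin), x along the case's x, either way round. Panel 4 mm thick; flared skirt 12 mm deep below, 2.5 mm clear of the case walls at its top, 6 mm at its foot. Green handle block 14 (x) x 60 (y) mm, 4 to 38 mm above origin.
- insert_b: Black insert panel with steel bits let into it, 10 mm thick (x), 110 wide (y), 90 high (z), about 90 g. Origin: middle of its bottom edge, z towards its top edge. Grey top edge. Already stands loose in one of the case's slots; to be left there.
- insert_c: Black insert panel with steel bits let into it, 10 mm thick (x), 110 wide (y), 90 high (z), about 90 g. Origin: middle of its bottom edge, z towards its top edge. Grey top edge. Already stands loose in another of the case's slots; to be left there.
Not all that is in view belongs to the job. Leave any orange look-alike of the insert alone.

How it is judged:
By the outcome, as a careful person would: the job done as asked, in the order asked, and still so for the second after the job is handed in, with the robot touching nothing.
It also fails if it takes over 54 s, if anything falls off the work surface, if the arm or the gripper's body presses on something with over 40 N, if the wrist force passes 120 N, or if a joint passes its speed limit or range.

## Working session

There is one attempt and no reset: what is moved stays moved. The work goes in short steps, Python scripts to look and compute and a tool call to move; the robot and the scene stay as the last step left them, time stands still between calls to the robot, and variables do not carry over. Pictures are saved under pics/ and viewed, at most 10 in all, crops included, and the job is handed in when it is done.

Besides the shell and the picture viewer there is one more tool, called after ">>>" in YAML: its name, and indented under it one key for each argument. step_arm: Moves the arm, as the interface text tells. Its arguments: {"type":"object","properties":{"plan":{"type":"array","items":{"type":"object","properties":{"fingers":{"type":"number"},"dx":{"type":"number"},"dy":{"type":"number"},"dz":{"type":"number"},"turn":{"type":"number"}}}}},"required":["plan"]}

```bash
ls; mkdir -p pics; python3 - <<'E'
from bench import bot
import cv2,numpy as np
np.set_printoptions(precision=4,suppress=True)
for n in("side","top"):
    im=bot.capture(n);cv2.imwrite(f"pics/{n}0.png",im)
    p=bot.camera_params(n);print(n,p)
o=bot.observe();print(o)
E
```

```text
pics
side {'K': array([[407.9886,   0.    , 324.7809],
       [  0.    , 407.9886, 198.1606],
       [  0.    ,   0.    ,   1.    ]]), 'extrinsics': array([[-0.9927,  0.055 , -0.1074,  0.4924],
       [-0.1203, -0.5174,  0.8472,  0.7765],
       [-0.009 ,  0.8539,  0.5203,  0.5735],
       [ 0.    ,  0.    ,  0.    ,  1.    ]])}
top {'K': array([[389.56  ,   0.    , 318.378 ],
       [  0.    , 389.56  , 197.9199],
       [  0.    ,   0.    ,   1.    ]]), 'extrinsics': array([[-0.0796,  0.975 , -0.2076,  0.3736],
       [-0.9968, -0.0782,  0.0152, -0.0641],
       [-0.0014,  0.2081,  0.9781,  1.0208],
       [ 0.    ,  0.    ,  0.    ,  1.    ]])}
{'clock': 0.1, 'joint_pos': array([-1.4716,  0.2592,  0.0208,  1.3337,  0.    ,  1.4182]), 'joint_velocities': array([-0.0008, -0.0017,  0.0005, -0.0006, -0.0025,  0.0005]), 'joint_torque': array([  0.0038, -55.6694,  34.5068,   0.0117,  -0.0002,  -0.    ]), 'ee_pos': array([ 0.137 , -0.5324,  0.2417]), 'eef_rot': array([ 0.9921,  0.1256,  0.    , -0.0006]), 'ft_force': array([ 0.6167,  0.3326, -0.641 ]), 'torque': array([-0.0043,  0.0114, -0.0135]), 'finger_force': 0.0, 'gripper_width': 0.08540736344060473}
```

View pics/top0.png

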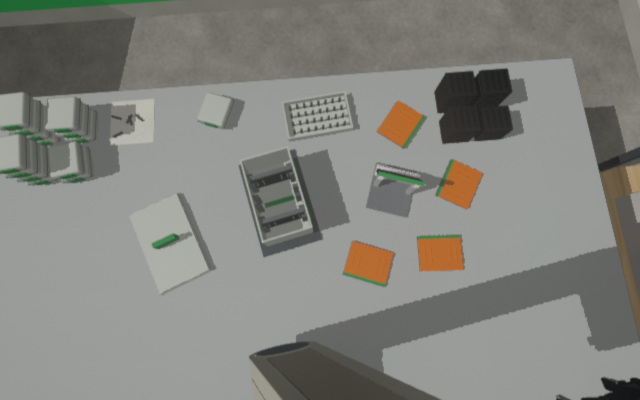

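View pics/side0.png

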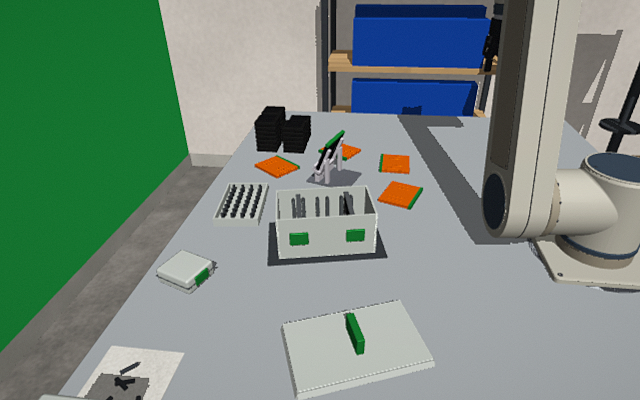

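```bash
python3 - <<'E'
import cv2,numpy as np
t=cv2.imread("pics/top0.png");s=cv2.imread("pics/side0.png")
r=lambda i,x0,y0,x1,y1,k:cv2.resize(i[y0:y1,x0:x1],None,fx=k,fy=k,interpolation=cv2.INTER_CUBIC)
cv2.imwrite("pics/c1.png",r(t,235,145,435,295,4))
cv2.imwrite("pics/c2.png",r(s,260,120,430,270,4))
a=np.zeros((600,800,3),np.uint8)
q=r(t,125,190,215,295,4);a[:420,:360]=q
q=r(s,275,290,440,400,2.6);a[:q.shape[0],365:365+q.shape[1]]=q
cv2.imwrite("pics/c3.png",a)
E
```

```text
(no output)
```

View pics/c1.png

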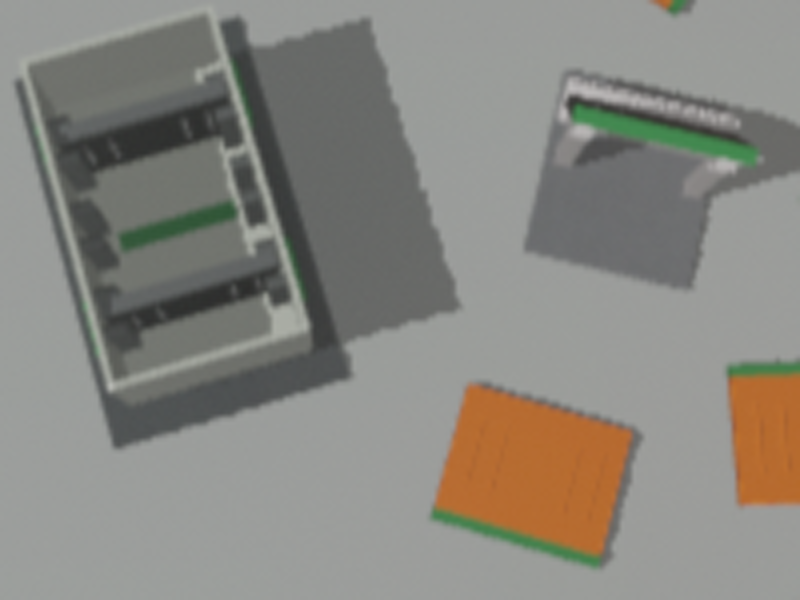

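View pics/c2.png

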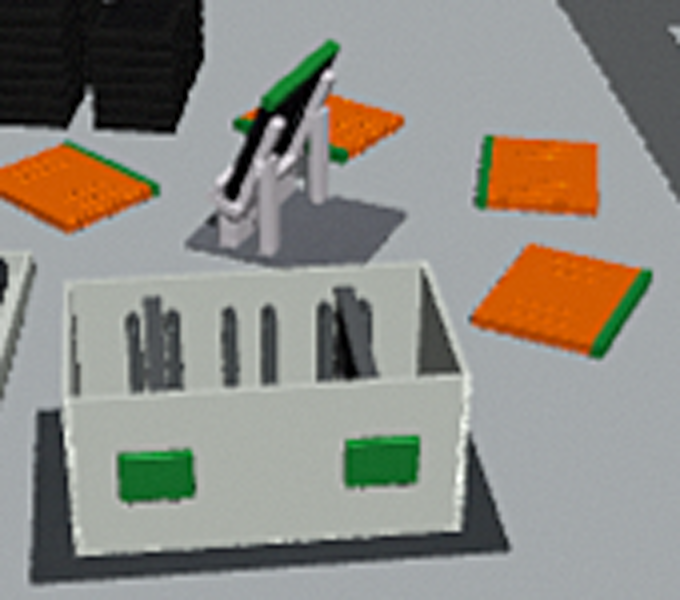

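View pics/c3.png

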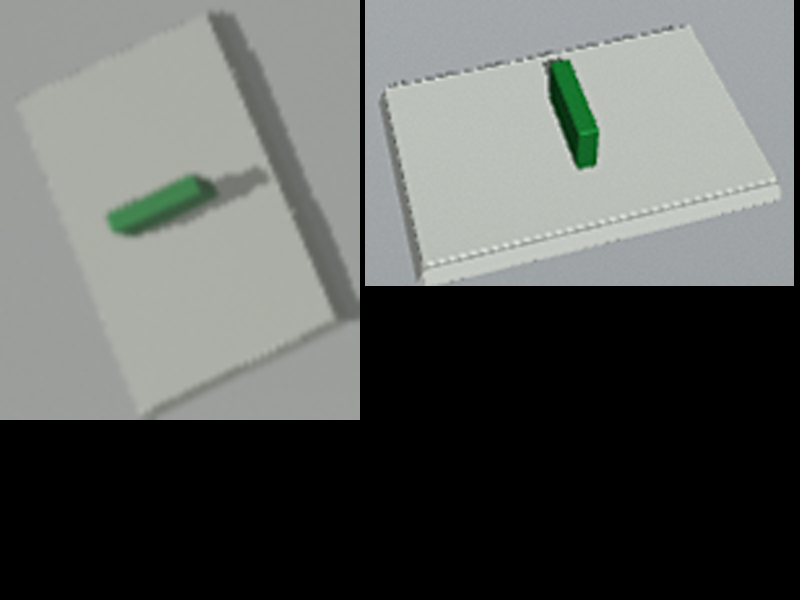

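The top crop shows the case rim corners at about (20,63), (212,8), (309,325) and (112,392). The free slot is the middle one. The insert's green edge runs from (571,112) to (756,157) on the stand. The cover lies to the left with its handle up. Next I fit poses to these pixels.

```bash
cat > h.py <<'E'
import numpy as np
from bench import bot
from scipy.optimize import least_squares
np.set_printoptions(precision=4,suppress=True)
P={n:bot.camera_params(n) for n in("side","top")}
def proj(n,X):
    E=P[n]["extrinsics"];c=(np.atleast_2d(X)-E[:3,3])@E[:3,:3]
    c=c*[1,-1,-1];u=c@P[n]["K"].T;return u[:,:2]/u[:,2:]
def unc(c,off,k):return (np.array(c,float)+.5)/k-.5+off
def pose(p):
    c,s=np.cos(p[2]),np.sin(p[2]);return np.array([[c,-s,0],[s,c,0],[0,0,1]]),np.array([p[0],p[1],p[3] if len(p)>3 else 0])
def fit(obs,p0,show=True):
    """obs: list of (cam, local pts m, pixels)"""
    def f(p):
        R,t=pose(p);return np.concatenate([(proj(n,np.array(L)@R.T+t)-px).ravel() for n,L,px in obs])
    r=least_squares(f,p0,loss="soft_l1")
    if show:print("fit",r.x,"yaw",np.degrees(r.x[2]),"\n",np.round(f(r.x),1).reshape(-1,2).tolist())
    return r.x
E
cat > f.py <<'E'
from h import *
a,b,h=.106,.062,.104
rt=[[a,b,h],[a,-b,h],[-a,-b,h],[-a,b,h]]
T=lambda c:unc(c,[235,145],4);S=lambda c:unc(c,[260,120],4)
ct=("top",rt,T([[20,63],[212,8],[309,325],[112,392]]))
cs=("side",[[a,b,h],[-a,b,h],[a,-b,h],[-a,-b,h],[a,b,0],[-a,b,0]],S([[66,402],[470,376],[66,284],[425,263],[76,556],[462,530]]))
print("case");fit([ct],[.4,.03,.2]);fit([cs],[.4,.03,.2]);fit([ct,cs],[.4,.03,.2]);fit([ct,cs],[.4,.03,.2,0])
t=np.radians(22);R=np.array([[np.cos(t),0,-np.sin(t)],[0,1,0],[np.sin(t),0,np.cos(t)]])
ins=lambda L:np.array(L)@R.T+[.030,0,.045]
it=("top",ins([[-.005,.055,.09],[-.005,-.055,.09],[.005,-.055,.082],[.005,.055,.082]]),T([[570,120],[755,163],[757,150],[572,105]]))
is_=("side",ins([[.005,.055,.082],[-.005,.055,.09],[-.005,-.055,.09]]),S([[268,108],[266,93],[333,42]]))
print("stand");fit([it],[.4,-.2,-.2]);fit([it,is_],[.4,-.2,-.2]);fit([it,is_],[.4,-.2,-.2,0])
T=lambda c:unc(c,[125,190],4);S=lambda c:unc(c,[275,290],2.6)
a,b=.1155,.0715;hx,hy=.007,.03
print("cover (z=12mm origin)")
def sc(k,z): return [[a*k,b*k,z],[a*k,-b*k,z],[-a*k,-b*k,z],[-a*k,b*k,z]]
for z,k in((.016,.97),(0.016,1)):
    o=[("top",sc(k,z),T([[18,103],[208,12],[337,318],[146,412]])),("top",[[hx,hy,.05],[hx,-hy,.05],[-hx,-hy,.05]],T([[107,214],[191,177],[203,194]]))]
    o2=[("side",sc(k,z),S([[60,263],[20,88],[325,27],[413,182]])),("side",[[hx,hy,.05],[hx,-hy,.05],[-hx,-hy,.05],[-hx,hy,.05]],S([[212,135],[186,62],[204,59],[233,128]]))]
    fit(o,[.35,.3,.2]);fit(o2,[.35,.3,.2]);fit(o+o2,[.35,.3,.3])
E
python3 f.py
```

```text
case
fit [0.5886 0.0243 0.2228] yaw 12.765427792230772 
 [[-0.5, -0.2], [-0.1, -0.8], [0.9, 1.1], [-0.2, 0.0]]
fit [0.5894 0.0236 0.2224] yaw 12.745286355779543 
 [[-0.8, -0.1], [0.7, -0.3], [-0.7, -1.0], [0.7, -1.1], [0.2, 1.0], [-0.1, 0.5]]
fit [0.5891 0.0241 0.2229] yaw 12.771193620675747 
 [[-0.4, -0.4], [0.0, -1.0], [1.0, 0.9], [-0.2, -0.2], [-0.7, 0.0], [0.8, -0.1], [-0.6, -0.9], [0.8, -1.0], [0.3, 1.1], [0.0, 0.6]]
fit [ 0.5892  0.0238  0.2232 -0.0007] yaw 12.787063703801644 
 [[-0.2, -0.4], [0.1, -0.9], [1.1, 0.9], [0.0, -0.2], [-0.6, 0.2], [0.7, 0.1], [-0.6, -0.7], [0.7, -0.8], [0.3, 1.3], [-0.0, 0.8]]
stand
fit [ 0.598  -0.277  -0.3232] yaw -18.51990658283891 
 [[0.2, 0.4], [-0.4, 0.5], [-0.4, -0.7], [0.6, -0.2]]
fit [ 0.5987 -0.2772 -0.312 ] yaw -17.874986165352393 
 [[0.3, 0.4], [-0.3, -0.0], [-0.3, -1.3], [0.6, -0.3], [-2.3, -0.9], [2.3, 2.4], [1.3, 0.8]]
fit [ 0.5981 -0.2764 -0.3123  0.0024] yaw -17.893582513673824 
 [[0.1, 0.4], [-0.3, 0.0], [-0.3, -1.3], [0.4, -0.3], [-2.2, -1.6], [2.5, 1.7], [1.5, 0.1]]
cover (z=12mm origin)
fit [0.5021 0.3146 0.3832] yaw 21.95383516
[... 358 characters left out ...]
3], [-0.7, -0.1], [0.7, -1.5], [-0.2, -0.7], [-0.9, 2.3], [-1.0, -1.3], [0.4, -2.1], [1.9, -0.2], [0.7, -0.2], [-0.6, -0.4], [0.4, -0.8], [1.1, 0.6]]
fit [0.5018 0.3144 0.3945] yaw 22.603977096699605 
 [[-2.9, -0.2], [0.1, -1.8], [3.2, 0.6], [-1.3, 3.6], [-0.3, 0.6], [1.0, -1.1], [0.2, -0.4]]
fit [0.5037 0.3157 0.3814] yaw 21.85009329418571 
 [[-3.0, 4.7], [-3.7, -1.4], [0.9, -3.4], [4.2, 0.0], [0.5, -0.2], [-1.0, -0.3], [-0.1, -0.8], [0.8, 0.6]]
fit [0.5031 0.3154 0.3859] yaw 22.112997482645113 
 [[-3.1, -1.0], [0.1, -2.2], [2.6, 0.5], [-2.1, 3.1], [-0.7, 0.0], [0.7, -1.5], [-0.2, -0.8], [-2.2, 4.8], [-3.4, -1.2], [1.0, -3.7], [4.6, -0.4], [1.0, -0.3], [-0.7, -0.3], [0.3, -0.9], [1.4, 0.5]]
```

```bash
cat > g.py <<'E'
import sys,json
from h import *
from scipy.spatial.transform import Rotation as Ro
def state():
    o=bot.observe();M=Ro.from_quat(o["eef_rot"]).as_matrix();return o,o["ee_pos"],np.arctan2(M[1,0],M[0,0])
def axes(y):return np.array([[np.cos(y),np.sin(y),0],[np.sin(y),-np.cos(y),0],[0,0,-1]])  # rows: tool x,y,z
def plan(tgt,yaw_deg,n,fingers=None):
    o,p,y=state();dy=np.degrees((np.radians(yaw_deg)-y+np.pi)%(2*np.pi)-np.pi)
    print("pos",p,"yaw",np.degrees(y),"clock",o["clock"])
    st=(np.array(tgt)-p)*1000/n
    for i in range(n):
        # shift is along the tool axes before this row's turn
        d=axes(y+np.radians(dy)*i/n)@st
        print(dict(dx=round(d[0],1),dy=round(d[1],1),dz=round(d[2],1),turn=round(-dy/n,2)))
if __name__=="__main__":
    a=list(map(float,sys.argv[1:]));plan(a[:3],a[3],int(a[4]))
E
python3 - <<'E'
import numpy as np
y=np.radians(-18.2);R=np.array([[np.cos(y),-np.sin(y)],[np.sin(y),np.cos(y)]])
print(np.array([.598,-.277])+R@[.001,0])
E
python3 g.py .599 -.2773 .20 71.8 15
```

```text
[ 0.59894997 -0.27731233]
pos [ 0.137  -0.5324  0.2417] yaw 14.426209296241744 clock 0.1
{'dx': np.float64(34.1), 'dy': np.float64(-8.8), 'dz': np.float64(2.8), 'turn': np.float64(-3.82)}
{'dx': np.float64(34.6), 'dy': np.float64(-6.5), 'dz': np.float64(2.8), 'turn': np.float64(-3.82)}
{'dx': np.float64(34.9), 'dy': np.float64(-4.2), 'dz': np.float64(2.8), 'turn': np.float64(-3.82)}
{'dx': np.float64(35.1), 'dy': np.float64(-1.8), 'dz': np.float64(2.8), 'turn': np.float64(-3.82)}
{'dx': np.float64(35.2), 'dy': np.float64(0.5), 'dz': np.float64(2.8), 'turn': np.float64(-3.82)}
{'dx': np.float64(35.1), 'dy': np.float64(2.8), 'dz': np.float64(2.8), 'turn': np.float64(-3.82)}
{'dx': np.float64(34.8), 'dy': np.float64(5.2), 'dz': np.float64(2.8), 'turn': np.float64(-3.82)}
{'dx': np.float64(34.4), 'dy': np.float64(7.5), 'dz': np.float64(2.8), 'turn': np.float64(-3.82)}
{'dx': np.float64(33.8), 'dy': np.float64(9.8), 'dz': np.float64(2.8), 'turn': np.float64(-3.82)}
{'dx': np.float64(33.1), 'dy': np.float64(12.0), 'dz': np.float64(2.8), 'turn': np.float64(-3.82)}
{'dx': np.float64(32.2), 'dy': np.float64(14.2), 'dz': np.float64(2.8), 'turn': np.float64(-3.82)}
{'dx': np.float64(31.2), 'dy': np.float64(16.3), 'dz': np.float64(2.8), 'turn': np.float64(-3.82)}
{'dx': np.float64(30.0), 'dy': np.float64(18.3), 'dz': np.float64(2.8), 'turn': np.float64(-3.82)}
{'dx': np.float64(28.7), 'dy': np.float64(20.3), 'dz': np.float64(2.8), 'turn': np.float64(-3.82)}
{'dx': np.float64(27.3), 'dy': np.float64(22.2), 'dz': np.float64(2.8), 'turn': np.float64(-3.82)}
```

>>> step_arm:
  plan:
    - {"dx": 34, "dy": -9, "dz": 3, "turn": -4, "fingers": 60}
    - {"dx": 35, "dy": -6, "dz": 3, "turn": -4, "fingers": 60}
    - {"dx": 35, "dy": -4, "dz": 3, "turn": -4, "fingers": 60}
    - {"dx": 35, "dy": -2, "dz": 3, "turn": -4, "fingers": 60}
    - {"dx": 35, "dy": 1, "dz": 3, "turn": -4, "fingers": 60}

```text
clock: 0.6
ee_pos: [0.292, -0.4465, 0.2269]
eef_rot: [0.955, 0.297, -0.0, -0.0]
ft_force: [0.3, 0.3, -0.2]
gripper_width: 0.0599
finger_force: 0.0
```

>>> step_arm:
  plan:
    - {"dx": 35, "dy": 3, "dz": 3, "turn": -4, "fingers": 60}
    - {"dx": 35, "dy": 5, "dz": 3, "turn": -4, "fingers": 60}
    - {"dx": 34, "dy": 8, "dz": 3, "turn": -4, "fingers": 60}
    - {"dx": 34, "dy": 10, "dz": 3, "turn": -4, "fingers": 60}
    - {"dx": 33, "dy": 12, "dz": 3, "turn": -4, "fingers": 60}

```text
clock: 1.1
ee_pos: [0.4446, -0.3587, 0.2118]
eef_rot: [0.889, 0.459, -0.0, -0.0]
ft_force: [-0.2, -0.7, 0.8]
gripper_width: 0.06
finger_force: 0.0
```

>>> step_arm:
  plan:
    - {"dx": 32, "dy": 14, "dz": 3, "turn": -4, "fingers": 60}
    - {"dx": 31, "dy": 16, "dz": 3, "turn": -4, "fingers": 60}
    - {"dx": 30, "dy": 18, "dz": 3, "turn": -4, "fingers": 60}
    - {"dx": 29, "dy": 20, "dz": 3, "turn": -4, "fingers": 60}
    - {"fingers": 60}

```text
validation failed for argument at $.pl...
```

```bash
python3 g.py .599 -.2773 .111 71.8 3
```

```text
pos [ 0.4446 -0.3587  0.2118] yaw 54.595925038987154 clock 1.1
{'dx': np.float64(51.9), 'dy': np.float64(26.2), 'dz': np.float64(33.6), 'turn': np.float64(-5.73)}
{'dx': np.float64(49.0), 'dy': np.float64(31.3), 'dz': np.float64(33.6), 'turn': np.float64(-5.73)}
{'dx': np.float64(45.7), 'dy': np.float64(36.0), 'dz': np.float64(33.6), 'turn': np.float64(-5.73)}
```

```bash
python3 g.py .599 -.2773 .195 71.8 5
```

```text
pos [ 0.4446 -0.3587  0.2118] yaw 54.595925038987154 clock 1.1
{'dx': np.float64(31.2), 'dy': np.float64(15.7), 'dz': np.float64(3.4), 'turn': np.float64(-3.44)}
{'dx': np.float64(30.2), 'dy': np.float64(17.6), 'dz': np.float64(3.4), 'turn': np.float64(-3.44)}
{'dx': np.float64(29.0), 'dy': np.float64(19.4), 'dz': np.float64(3.4), 'turn': np.float64(-3.44)}
{'dx': np.float64(27.8), 'dy': np.float64(21.1), 'dz': np.float64(3.4), 'turn': np.float64(-3.44)}
{'dx': np.float64(26.5), 'dy': np.float64(22.7), 'dz': np.float64(3.4), 'turn': np.float64(-3.44)}
```

>>> step_arm:
  plan:
    - {"dx": 31, "dy": 16, "dz": 3, "turn": -3.5, "fingers": 60}
    - {"dx": 30, "dy": 18, "dz": 3, "turn": -3.5, "fingers": 60}
    - {"dx": 29, "dy": 19, "dz": 3, "turn": -3.5, "fingers": 60}
    - {"dx": 28, "dy": 21, "dz": 3, "turn": -3.5, "fingers": 60}
    - {"dx": 26, "dy": 23, "dz": 3, "turn": -3.5, "fingers": 60}

```text
clock: 1.6
ee_pos: [0.5992, -0.2784, 0.1967]
eef_rot: [0.809, 0.588, -0.0, -0.0]
ft_force: [0.2, -1.1, -0.3]
gripper_width: 0.0602
finger_force: 0.0
```

>>> step_arm:
  plan:
    - {"dx": 0, "dy": 0, "dz": 0, "turn": 0, "fingers": 60}

```text
clock: 1.7
ee_pos: [0.6008, -0.277, 0.1955]
eef_rot: [0.808, 0.589, 0.0, -0.001]
ft_force: [-0.4, 0.0, 0.6]
gripper_width: 0.0598
finger_force: 0.0
```

```bash
python3 g.py .599 -.2773 .111 71.8 3; python3 - <<'E'
from h import *
import cv2
t=bot.capture("top");s=bot.capture("side")
r=lambda i,x0,y0,x1,y1,k:cv2.resize(i[y0:y1,x0:x1],None,fx=k,fy=k,interpolation=cv2.INTER_CUBIC)
a=np.hstack([r(t,340,110,450,235,3.6),r(s,290,60,400,185,3.6)]);cv2.imwrite("pics/d1.png",a)
E
```

```text
pos [ 0.6008 -0.277   0.1955] yaw 72.23433839445785 clock 1.7
{'dx': np.float64(-0.3), 'dy': np.float64(-0.5), 'dz': np.float64(28.2), 'turn': np.float64(0.14)}
{'dx': np.float64(-0.3), 'dy': np.float64(-0.5), 'dz': np.float64(28.2), 'turn': np.float64(0.14)}
{'dx': np.float64(-0.3), 'dy': np.float64(-0.5), 'dz': np.float64(28.2), 'turn': np.float64(0.14)}
```

View pics/d1.png

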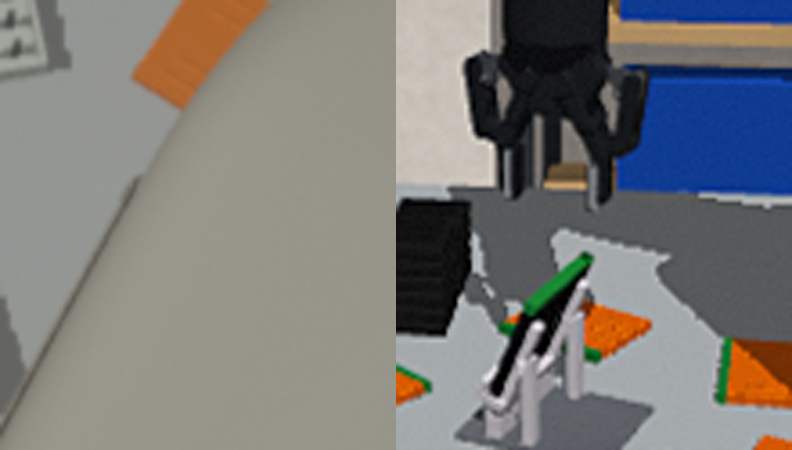

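The side view shows the open fingers straddling the insert from above: tips at crop (508,200) and (598,208), insert top edge at (527,305) to (588,258). I'll descend.

>>> step_arm:
  plan:
    - {"dx": 0, "dy": -1, "dz": 28, "turn": 0.4, "fingers": 60}
    - {"dx": 0, "dy": -1, "dz": 28, "turn": 0, "fingers": 50}
    - {"dx": 0, "dy": 0, "dz": 28, "turn": 0, "fingers": 40}
    - {"dx": 0, "dy": 0, "dz": 0, "turn": 0, "fingers": 32}

```text
clock: 2.2
ee_pos: [0.5954, -0.2795, 0.1106]
eef_rot: [0.812, 0.584, -0.0, -0.001]
ft_force: [1.4, -0.3, 1.3]
gripper_width: 0.0321
finger_force: 0.0
```

```bash
python3 g.py .599 -.2773 .111 71.8 1; python3 - <<'E'
from h import *
import cv2
# calibration check of earlier view
print(proj("side",[[.6008+s*.033*.952,-.277-s*.033*.305,.1955-.003] for s in(1,-1)]), [[(c-396)/3.6+290,r/3.6+60] for c,r in((508,200),(598,208))])
s=bot.capture("side")
r=lambda i,x0,y0,x1,y1,k:cv2.resize(i[y0:y1,x0:x1],None,fx=k,fy=k,interpolation=cv2.INTER_CUBIC)
cv2.imwrite("pics/d2.png",r(s,300,100,380,190,6))
E
```

```text
pos [ 0.5954 -0.2795  0.1106] yaw 71.41195294611396 clock 2.2
{'dx': np.float64(3.2), 'dy': np.float64(2.8), 'dz': np.float64(-0.4), 'turn': np.float64(-0.39)}
[[322.0646 112.9717]
 [344.4341 116.3014]] [[321.1111111111111, 115.55555555555556], [346.1111111111111, 117.77777777777777]]
```

View pics/d2.png

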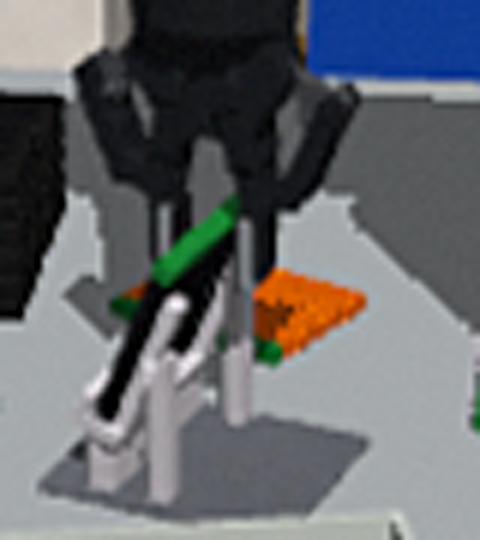

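>>> step_arm:
  plan:
    - {"dx": 3, "dy": 2.5, "dz": 0, "turn": -0.4, "fingers": 32}
    - {"dx": 0, "dy": 0, "dz": 0, "turn": 0, "fingers": 26}
    - {"dx": 0, "dy": 0, "dz": 0, "turn": 0, "fingers": 24}

```text
clock: 2.55
ee_pos: [0.5996, -0.2769, 0.1142]
eef_rot: [0.809, 0.587, 0.0, 0.0]
ft_force: [0.8, -0.4, 0.9]
gripper_width: 0.024
finger_force: 0.0
```

>>> step_arm:
  plan:
    - {"dx": 0, "dy": 0, "dz": 0, "turn": 0, "fingers": 22}

```text
clock: 2.65
ee_pos: [0.5999, -0.277, 0.114]
eef_rot: [0.809, 0.587, 0.0, 0.001]
ft_force: [0.9, -1.3, 1.2]
gripper_width: 0.0219
finger_force: 0.7
```

>>> step_arm:
  plan:
    - {"dx": 0, "dy": 0, "dz": 0, "turn": 0, "fingers": 20}

```text
clock: 2.75
ee_pos: [0.6006, -0.2772, 0.1141]
eef_rot: [0.809, 0.587, 0.001, 0.001]
ft_force: [4.9, -1.9, 0.1]
gripper_width: 0.02
finger_force: 2.3
```

>>> step_arm:
  plan:
    - {"dx": 0, "dy": 1, "dz": 0, "turn": 0, "fingers": 18}

```text
clock: 2.85
ee_pos: [0.6014, -0.2775, 0.1145]
eef_rot: [0.809, 0.587, 0.001, 0.001]
ft_force: [1.5, -0.9, 7.6]
gripper_width: 0.018
finger_force: 17.5
```

>>> step_arm:
  plan:
    - {"dx": 0, "dy": 1, "dz": 0, "turn": 0, "fingers": 16}

```text
clock: 2.95
ee_pos: [0.6029, -0.278, 0.1153]
eef_rot: [0.809, 0.587, 0.001, 0.002]
ft_force: [-0.4, 0.7, 21.9]
gripper_width: 0.0165
finger_force: 35.9
```

>>> step_arm:
  plan:
    - {"dx": 0, "dy": -2, "dz": -6, "turn": 0, "fingers": 16}
    - {"dx": 0, "dy": -2, "dz": -6, "turn": 0, "fingers": 15}

```text
clock: 3.15
ee_pos: [0.5997, -0.2769, 0.1261]
eef_rot: [0.809, 0.587, 0.001, 0.002]
ft_force: [9.7, -4.0, -2.9]
gripper_width: 0.0157
finger_force: 39.5
```

>>> step_arm:
  plan:
    - {"dx": 0, "dy": -2, "dz": -6, "turn": 0, "fingers": 13}

```text
clock: 3.25
ee_pos: [0.5984, -0.2765, 0.1323]
eef_rot: [0.809, 0.587, 0.002, 0.003]
ft_force: [17.7, -5.8, -4.2]
gripper_width: 0.0149
finger_force: 57.0
```

>>> step_arm:
  plan:
    - {"dx": 0, "dy": 4, "dz": -6, "turn": 0, "fingers": 12}
    - {"dx": 0, "dy": 4, "dz": -6, "turn": 0, "fingers": 10}
    - {"dx": 0, "dy": 4, "dz": -6, "turn": 0, "fingers": 8}

```text
clock: 3.55
ee_pos: [0.6095, -0.2801, 0.1504]
eef_rot: [0.809, 0.587, 0.001, 0.002]
ft_force: [8.9, -2.7, -2.4]
gripper_width: 0.0095
finger_force: 57.3
```

>>> step_arm:
  plan:
    - {"dx": 0, "dy": 3, "dz": -8, "turn": 0, "fingers": 5}
    - {"dx": 0, "dy": 3, "dz": -8, "turn": 0, "fingers": 5}
    - {"dx": 0, "dy": 0, "dz": -8, "turn": 0, "fingers": 5}
    - {"dx": 0, "dy": 0, "dz": -10, "turn": 0, "fingers": 5}
    - {"dx": 0, "dy": 0, "dz": -15, "turn": 0, "fingers": 5}

```text
clock: 4.05
ee_pos: [0.6122, -0.2807, 0.1982]
eef_rot: [0.809, 0.587, -0.0, -0.001]
ft_force: [0.3, -0.3, -0.6]
gripper_width: 0.0089
finger_force: 58.3
```

```bash
python3 g.py .599 -.2773 .111 71.8 1; python3 - <<'E'
from h import *
import cv2
s=bot.capture("side")
r=lambda i,x0,y0,x1,y1,k:cv2.resize(i[y0:y1,x0:x1],None,fx=k,fy=k,interpolation=cv2.INTER_CUBIC)
cv2.imwrite("pics/d3.png",r(s,290,60,390,190,4.5))
E
```

```text
pos [ 0.6122 -0.2807  0.1982] yaw 71.92459722811229 clock 4.05
{'dx': np.float64(-0.9), 'dy': np.float64(-13.6), 'dz': np.float64(87.2), 'turn': np.float64(0.12)}
```

View pics/d3.png

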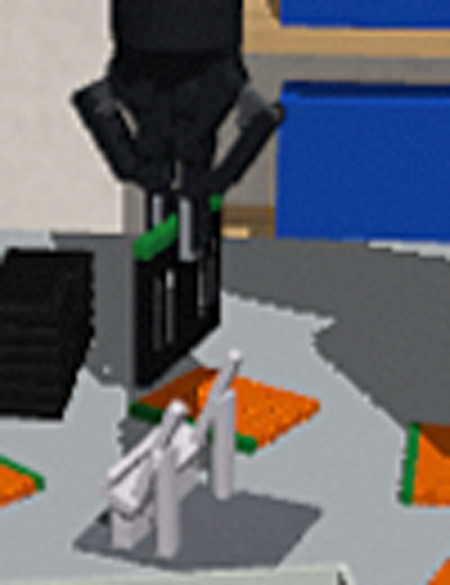

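```bash
python3 - <<'E'
from h import *
px=unc([[135,385],[220,326],[221,200],[134,242]],[290,60],4.5)
L=[[.005,.055,0],[-.005,-.055,0],[-.005,-.055,.09],[.005,.055,.09]]
p=fit([("side",L,px)],[.61,-.28,-.31,.12])
d=np.array([.6122,-.2807])-p[:2];y=np.radians(-18.1)
print("tcp rel insert: x,y",d@[np.cos(y),np.sin(y)],d@[-np.sin(y),np.cos(y)],"tcp z above bottom",.1982-p[3])
E
# target: above case, insert bottom ~ 35 mm above rim
python3 g.py .589 .024 .235 102.8 12
```

```text
fit [ 0.6181 -0.3399 -0.3266  0.0965] yaw -18.71045315556925 
 [[0.1, -0.3], [0.0, -0.0], [0.1, -0.7], [-0.2, 1.3]]
tcp rel insert: x,y -0.02403616506712701 0.054419301512408924 tcp z above bottom 0.10165473312621677
pos [ 0.6129 -0.2812  0.2015] yaw 71.92551702631872 clock 4.1
{'dx': np.float64(23.6), 'dy': np.float64(-9.8), 'dz': np.float64(-2.8), 'turn': np.float64(-2.57)}
{'dx': np.float64(24.0), 'dy': np.float64(-8.7), 'dz': np.float64(-2.8), 'turn': np.float64(-2.57)}
{'dx': np.float64(24.3), 'dy': np.float64(-7.6), 'dz': np.float64(-2.8), 'turn': np.float64(-2.57)}
{'dx': np.float64(24.7), 'dy': np.float64(-6.5), 'dz': np.float64(-2.8), 'turn': np.float64(-2.57)}
{'dx': np.float64(24.9), 'dy': np.float64(-5.4), 'dz': np.float64(-2.8), 'turn': np.float64(-2.57)}
{'dx': np.float64(25.1), 'dy': np.float64(-4.3), 'dz': np.float64(-2.8), 'turn': np.float64(-2.57)}
{'dx': np.float64(25.3), 'dy': np.float64(-3.2), 'dz': np.float64(-2.8), 'turn': np.float64(-2.57)}
{'dx': np.float64(25.4), 'dy': np.float64(-2.0), 'dz': np.float64(-2.8), 'turn': np.float64(-2.57)}
{'dx': np.float64(25.5), 'dy': np.float64(-0.9), 'dz': np.float64(-2.8), 'turn': np.float64(-2.57)}
{'dx': np.float64(25.5), 'dy': np.float64(0.3), 'dz': np.float64(-2.8), 'turn': np.float64(-2.57)}
{'dx': np.float64(25.5), 'dy': np.float64(1.4), 'dz': np.float64(-2.8), 'turn': np.float64(-2.57)}
{'dx': np.float64(25.4), 'dy': np.float64(2.6), 'dz': np.float64(-2.8), 'turn': np.float64(-2.57)}
```

```bash
python3 - <<'E'
from h import *
px=unc([[135,385],[220,326],[221,200],[134,242]],[290,60],4.5)
L=np.array([[.005,.055,0],[-.005,-.055,0],[-.005,-.055,.09],[.005,.055,.09]])
y=np.radians(-18.07);R,_=pose([0,0,y]);c=np.array([.6122,-.2807,.1982])
f=lambda q:(proj("side",(L+[0,q[0],-q[1]])@R.T+c)-px).ravel()
r=least_squares(f,[0,.075]);print(r.x,f(r.x).round(1))
E
```

```text
[-0.0027  0.0795] [-0.1  0.8  0.4  0.3  0.5 -1.9 -0.4  0.7]
```

>>> step_arm:
  plan:
    - {"dx": 24, "dy": -10, "dz": -5, "turn": -2.6, "fingers": 5}
    - {"dx": 24, "dy": -9, "dz": -5, "turn": -2.6, "fingers": 5}
    - {"dx": 24, "dy": -8, "dz": -5, "turn": -2.6, "fingers": 5}
    - {"dx": 25, "dy": -6, "dz": -5, "turn": -2.6, "fingers": 5}
    - {"dx": 25, "dy": -5, "dz": -5, "turn": -2.6, "fingers": 5}

```text
clock: 4.6
ee_pos: [0.6025, -0.1522, 0.2236]
eef_rot: [0.737, 0.676, -0.0, -0.0]
ft_force: [0.7, -0.6, -1.4]
gripper_width: 0.0087
finger_force: 58.4
```

>>> step_arm:
  plan:
    - {"dx": 25, "dy": -4, "dz": -5, "turn": -2.6, "fingers": 5}
    - {"dx": 25, "dy": -3, "dz": -2, "turn": -2.6, "fingers": 5}
    - {"dx": 25, "dy": -2, "dz": 0, "turn": -2.6, "fingers": 5}
    - {"dx": 25, "dy": -1, "dz": 0, "turn": -2.6, "fingers": 5}
    - {"dx": 25, "dy": 0, "dz": 0, "turn": -2.6, "fingers": 5}

```text
clock: 5.1
ee_pos: [0.5922, -0.0271, 0.2304]
eef_rot: [0.656, 0.755, -0.0, -0.0]
ft_force: [-0.2, 0.2, -1.6]
gripper_width: 0.0084
finger_force: 58.4
```

>>> step_arm:
  plan:
    - {"dx": 25, "dy": 1, "dz": 0, "turn": -2.6, "fingers": 5}
    - {"dx": 25, "dy": 3, "dz": 0, "turn": -2.6, "fingers": 5}
    - {"dx": 0, "dy": 0, "dz": 0, "turn": 0, "fingers": 5}
    - {"dx": 0, "dy": 0, "dz": 0, "turn": 0, "fingers": 5}

```text
clock: 5.5
ee_pos: [0.5884, 0.0222, 0.2304]
eef_rot: [0.621, 0.783, -0.0, 0.0]
ft_force: [-0.2, -0.0, -1.2]
gripper_width: 0.0087
finger_force: 58.4
```

```bash
python3 g.py .5887 .0255 .205 102.8 1; python3 - <<'E'
from h import *
import cv2
s=bot.capture("side");t=bot.capture("top")
r=lambda i,x0,y0,x1,y1,k:cv2.resize(i[y0:y1,x0:x1],None,fx=k,fy=k,interpolation=cv2.INTER_CUBIC)
cv2.imwrite("pics/d4.png",np.hstack([r(s,265,80,385,240,3.7),r(t,230,90,320,250,3.7)]))
E
```

```text
pos [0.5884 0.0222 0.2304] yaw 103.16239057574771 clock 5.5
{'dx': np.float64(3.1), 'dy': np.float64(1.0), 'dz': np.float64(25.4), 'turn': np.float64(0.36)}
```

View pics/d4.png

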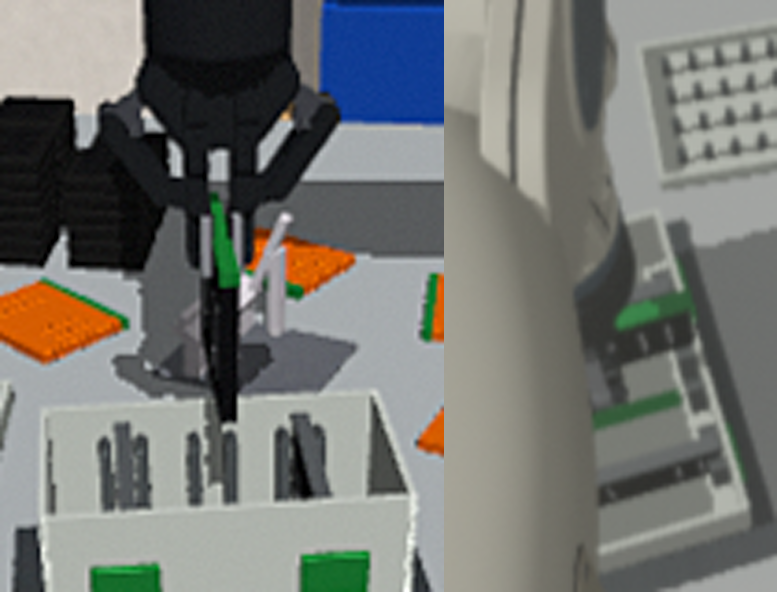

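```bash
python3 - <<'E'
from h import *
ps=unc([[217,418],[238,420],[238,285],[217,285]],[265,80],3.7)
pt=unc([[244,292],[249,315]],[230,90],3.7)
Ls=np.array([[.005,.055,0],[-.005,.055,0],[-.005,.055,.09],[.005,.055,.09]])
Lt=np.array([[.005,-.055,.09],[-.005,-.055,.082]])
y=np.radians(13.16);R,_=pose([0,0,y]);c=np.array([.5884,.0222,.2304])
def f(q):
    o=np.array([q[0],q[1],-q[2]]);return np.concatenate([(proj("side",(Ls+o)@R.T+c)-ps).ravel(),(proj("top",(Lt+o)@R.T+c)-pt).ravel()])
r=least_squares(f,[0,0,.075]);print(r.x,f(r.x).round(1))
E
```

```text
[ 0.0008 -0.0041  0.0823] [ 1.   2.8  0.2  1.9  0.1 -1.9  0.6 -1.6  0.1 -0.7  0.3 -1.5]
```

>>> step_arm:
  plan:
    - {"dx": 4.5, "dy": 0.5, "dz": 10, "turn": 0.4, "fingers": 5}
    - {"dx": 0, "dy": 0, "dz": 25, "turn": 0, "fingers": 5}
    - {"dx": 0, "dy": 0, "dz": 20, "turn": 0, "fingers": 5}
    - {"dx": 0, "dy": 0, "dz": 5, "turn": 0, "fingers": 5}
    - {"dx": 0, "dy": 0, "dz": 5, "turn": 0, "fingers": 5}

```text
clock: 6.1
ee_pos: [0.588, 0.0261, 0.1648]
eef_rot: [0.625, 0.781, -0.0, -0.0]
ft_force: [0.1, -0.3, -0.9]
gripper_width: 0.0084
finger_force: 58.5
```

>>> step_arm:
  plan:
    - {"dx": 0, "dy": 0, "dz": 4, "turn": 0, "fingers": 5}
    - {"dx": 0, "dy": 0, "dz": 4, "turn": 0, "fingers": 5}

```text
clock: 6.3
ee_pos: [0.5886, 0.0263, 0.1577]
eef_rot: [0.624, 0.781, 0.0, 0.001]
ft_force: [-0.4, -0.5, -1.6]
gripper_width: 0.0087
finger_force: 58.4
```

>>> step_arm:
  plan:
    - {"dx": 0, "dy": 0, "dz": 4, "turn": 0, "fingers": 5}
    - {"dx": 0, "dy": 0, "dz": 4, "turn": 0, "fingers": 5}

```text
clock: 6.5
ee_pos: [0.5883, 0.0264, 0.1494]
eef_rot: [0.624, 0.781, 0.0, 0.0]
ft_force: [-0.5, -0.7, -0.4]
gripper_width: 0.0091
finger_force: 58.4
```

>>> step_arm:
  plan:
    - {"dx": 0, "dy": 0, "dz": 6, "turn": 0, "fingers": 5}
    - {"dx": 0, "dy": 0, "dz": 6, "turn": 0, "fingers": 5}
    - {"dx": 0, "dy": 0, "dz": 6, "turn": 0, "fingers": 5}

```text
clock: 6.8
ee_pos: [0.5881, 0.0264, 0.1307]
eef_rot: [0.624, 0.781, -0.0, -0.0]
ft_force: [-0.6, -0.2, -1.8]
gripper_width: 0.0086
finger_force: 58.5
```

>>> step_arm:
  plan:
    - {"dx": 0, "dy": 0, "dz": 6, "turn": 0, "fingers": 5}
    - {"dx": 0, "dy": 0, "dz": 6, "turn": 0, "fingers": 5}
    - {"dx": 0, "dy": 0, "dz": 6, "turn": 0, "fingers": 5}

```text
clock: 7.1
ee_pos: [0.5881, 0.0264, 0.1127]
eef_rot: [0.624, 0.781, -0.0, -0.0]
ft_force: [-0.2, -0.1, -0.8]
gripper_width: 0.0088
finger_force: 58.5
```

>>> step_arm:
  plan:
    - {"dx": 0, "dy": 0, "dz": 6, "turn": 0, "fingers": 5}
    - {"dx": 0, "dy": 0, "dz": 6, "turn": 0, "fingers": 5}

```text
clock: 7.3
ee_pos: [0.5882, 0.0264, 0.1008]
eef_rot: [0.624, 0.781, -0.0, -0.0]
ft_force: [-0.0, -0.1, -1.3]
gripper_width: 0.0086
finger_force: 58.5
```

No contact so far, so I'll ease it down to the floor.

>>> step_arm:
  plan:
    - {"dx": 0, "dy": 0, "dz": 5, "turn": 0, "fingers": 5}
    - {"dx": 0, "dy": 0, "dz": 5, "turn": 0, "fingers": 5}

```text
clock: 7.5
ee_pos: [0.5882, 0.0264, 0.0908]
eef_rot: [0.624, 0.781, 0.0, -0.0]
ft_force: [1.2, 0.8, -1.1]
gripper_width: 0.0089
finger_force: 58.4
```

>>> step_arm:
  plan:
    - {"dx": 0, "dy": 0, "dz": 3, "turn": 0, "fingers": 5}
    - {"dx": 0, "dy": 0, "dz": 2, "turn": 0, "fingers": 5}

```text
clock: 7.7
ee_pos: [0.5881, 0.0264, 0.086]
eef_rot: [0.624, 0.781, -0.0, -0.0]
ft_force: [-0.6, -0.2, -1.8]
gripper_width: 0.0086
finger_force: 58.5
```

>>> step_arm:
  plan:
    - {"dx": 0, "dy": 0, "dz": 2, "turn": 0, "fingers": 5}

```text
clock: 7.8
ee_pos: [0.5882, 0.0264, 0.0842]
eef_rot: [0.624, 0.781, 0.0, 0.0]
ft_force: [0.4, 0.4, -1.4]
gripper_width: 0.0092
finger_force: 58.5
```

>>> step_arm:
  plan:
    - {"dx": 0, "dy": 0, "dz": 1, "turn": 0, "fingers": 5}

```text
clock: 7.9
ee_pos: [0.5882, 0.0264, 0.0832]
eef_rot: [0.624, 0.781, 0.0, -0.0]
ft_force: [-0.6, 0.1, -0.9]
gripper_width: 0.009
finger_force: 58.5
```

>>> step_arm:
  plan:
    - {"dx": 0, "dy": 0, "dz": 1.5, "turn": 0, "fingers": 5}

```text
clock: 8.0
ee_pos: [0.5883, 0.0264, 0.0819]
eef_rot: [0.624, 0.781, 0.0, 0.0]
ft_force: [0.2, -0.1, -0.7]
gripper_width: 0.0087
finger_force: 58.5
```

>>> step_arm:
  plan:
    - {"dx": 0, "dy": 0, "dz": 1.5, "turn": 0, "fingers": 5}

```text
clock: 8.1
ee_pos: [0.5889, 0.0267, 0.0815]
eef_rot: [0.624, 0.781, 0.001, 0.001]
ft_force: [-3.7, 3.1, 19.9]
gripper_width: 0.0087
finger_force: 62.0
```

>>> step_arm:
  plan:
    - {"dx": 0, "dy": 0, "dz": 1, "turn": 0, "fingers": 5}

```text
clock: 8.2
ee_pos: [0.589, 0.0268, 0.0815]
eef_rot: [0.624, 0.781, 0.001, 0.001]
ft_force: [-5.6, 3.2, 24.7]
gripper_width: 0.009
finger_force: 62.7
```

>>> step_arm:
  plan:
    - {"dx": 0, "dy": 0, "dz": -2, "turn": 0, "fingers": 12}
    - {"dx": 0, "dy": 0, "dz": 0, "turn": 0, "fingers": 22}
    - {"dx": 0, "dy": 0, "dz": -4, "turn": 0, "fingers": 26}
    - {"dx": 0, "dy": 0, "dz": -20, "turn": 0, "fingers": 26}
    - {"dx": 0, "dy": 0, "dz": -40, "turn": 0, "fingers": 26}

```text
clock: 8.7
ee_pos: [0.5866, 0.0265, 0.1434]
eef_rot: [0.624, 0.781, -0.002, -0.002]
ft_force: [0.7, 0.8, -0.1]
gripper_width: 0.0259
finger_force: 0.0
```

>>> step_arm:
  plan:
    - {"dx": 40, "dy": 0, "dz": -40, "turn": 0, "fingers": 50}
    - {"dx": 45, "dy": 0, "dz": -10, "turn": 0, "fingers": 50}
    - {"dx": 45, "dy": 0, "dz": 0, "turn": 0, "fingers": 50}
    - {"dx": 45, "dy": 0, "dz": 0, "turn": 0, "fingers": 50}
    - {"dx": 45, "dy": 0, "dz": 0, "turn": 0, "fingers": 50}

```text
clock: 9.2
ee_pos: [0.5402, 0.238, 0.191]
eef_rot: [0.625, 0.781, 0.0, 0.0]
ft_force: [0.5, -0.3, -0.4]
gripper_width: 0.0503
finger_force: 0.0
```

```bash
python3 g.py .503 .3155 .12 111.5 5; python3 - <<'E'
from h import *
import cv2
s=bot.capture("side");t=bot.capture("top")
r=lambda i,x0,y0,x1,y1,k:cv2.resize(i[y0:y1,x0:x1],None,fx=k,fy=k,interpolation=cv2.INTER_CUBIC)
cv2.imwrite("pics/d5.png",np.hstack([r(s,265,160,385,270,3.5),r(t,230,140,335,250,3.5)]))
E
```

```text
pos [0.5402 0.238  0.191 ] yaw 102.7062617973329 clock 9.2
{'dx': np.float64(16.8), 'dy': np.float64(-3.8), 'dz': np.float64(14.2), 'turn': np.float64(-1.76)}
{'dx': np.float64(16.9), 'dy': np.float64(-3.3), 'dz': np.float64(14.2), 'turn': np.float64(-1.76)}
{'dx': np.float64(17.0), 'dy': np.float64(-2.8), 'dz': np.float64(14.2), 'turn': np.float64(-1.76)}
{'dx': np.float64(17.0), 'dy': np.float64(-2.3), 'dz': np.float64(14.2), 'turn': np.float64(-1.76)}
{'dx': np.float64(17.1), 'dy': np.float64(-1.8), 'dz': np.float64(14.2), 'turn': np.float64(-1.76)}
```

View pics/d5.png

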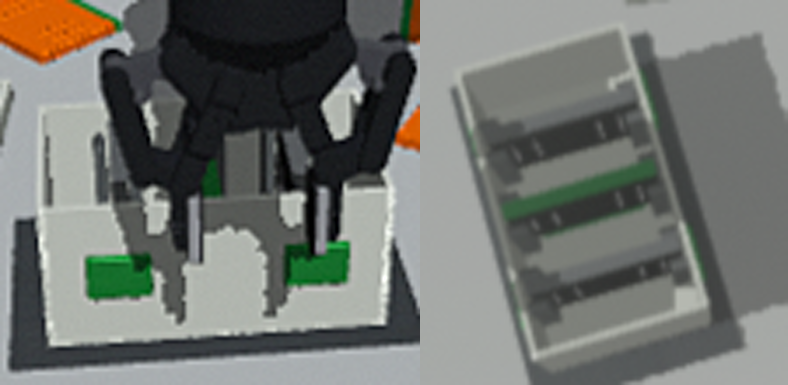

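The insert stands in the middle slot, its green edge from (503,210) to (655,168), level with its two neighbours. Now the cover.

>>> step_arm:
  plan:
    - {"dx": 17, "dy": -4, "dz": 14, "turn": -1.8, "fingers": 45}
    - {"dx": 17, "dy": -3, "dz": 14, "turn": -1.8, "fingers": 45}
    - {"dx": 17, "dy": -3, "dz": 14, "turn": -1.8, "fingers": 45}
    - {"dx": 17, "dy": -2, "dz": 14, "turn": -1.7, "fingers": 45}
    - {"dx": 17, "dy": -2, "dz": 14, "turn": -1.7, "fingers": 45}

```text
clock: 9.8
ee_pos: [0.5034, 0.3142, 0.1201]
eef_rot: [0.562, 0.827, -0.0, 0.0]
ft_force: [0.5, 0.1, -0.4]
gripper_width: 0.0447
finger_force: 0.0
```

>>> step_arm:
  plan:
    - {"dx": 0, "dy": 0, "dz": 0, "turn": 0, "fingers": 45}
    - {"dx": 0, "dy": 0, "dz": 0, "turn": 0, "fingers": 45}

```text
clock: 10.0
ee_pos: [0.5036, 0.3138, 0.1207]
eef_rot: [0.563, 0.827, -0.0, 0.0]
ft_force: [0.2, -1.2, 0.4]
gripper_width: 0.0451
finger_force: 0.0
```

```bash
python3 g.py .503 .3155 .034 111.5 1; python3 - <<'E'
from h import *
import cv2
# code-based measure of the handle from first pictures: green blob outline vs. model hull
from scipy.optimize import minimize
def mask(n,roi):
    im=cv2.imread(f"pics/{n}0.png").astype(int);b,g,r=im[...,0],im[...,1],im[...,2]
    m=((g>r+35)&(g>b+25));z=np.zeros_like(m);x0,y0,x1,y1=roi;z[y0:y1,x0:x1]=m[y0:y1,x0:x1];return z
M={"top":mask("top",(140,220,190,260)),"side":mask("side",(335,300,375,365))}
print({n:(m.sum(),np.argwhere(m).mean(0)[::-1]) for n,m in M.items()})
V=np.array([[x,y,z] for x in(-.007,.007) for y in(-.03,.03) for z in(.016,.05)])
S=8
def cost(p,ns=("top","side")):
    R,t=pose(p);c=0
    for n in ns:
        h=cv2.convexHull(((proj(n,V@R.T+t)+.5)*S).astype(np.float32)).astype(int)
        a=np.zeros((400*S,640*S),np.uint8);cv2.fillConvexPoly(a,h,1)
        a=cv2.resize(a.astype(np.float32),(640,400),interpolation=cv2.INTER_AREA);c+=np.abs(a-M[n]).sum()
    return c
for ns in(("top","side"),("top",),("side",)):
    r=minimize(cost,[.503,.3155,.375],args=(ns,),method="Nelder-Mead",options=dict(initial_simplex=[[.503,.3155,.375],[.507,.3155,.375],[.503,.3195,.375],[.503,.3155,.44]],maxfev=70));print(ns,r.x,np.degrees(r.x[2]),r.fun)
E
```

```text
pos [0.5036 0.3138 0.1207] yaw 111.5130334479487 clock 10.0
{'dx': np.float64(1.8), 'dy': np.float64(0.1), 'dz': np.float64(86.7), 'turn': np.float64(0.01)}
{'top': (np.int64(133), array([163.0526, 240.7068])), 'side': (np.int64(443), array([355.3273, 333.526 ]))}
('top', 'side') [0.503  0.3161 0.3111] 17.82280225358553 186.359375
('top',) [0.5039 0.3205 0.2582] 14.79176166713387 98.234375
('side',) [0.503  0.3145 0.3192] 18.287910118055013 79.609375
```

>>> step_arm:
  plan:
    - {"dx": 2, "dy": 0, "dz": 30, "turn": 0, "fingers": 45}
    - {"dx": 0, "dy": 0, "dz": 30, "turn": 0, "fingers": 40}
    - {"dx": 0, "dy": 0, "dz": 20, "turn": 0, "fingers": 35}
    - {"dx": 0, "dy": 0, "dz": 6, "turn": 0, "fingers": 30}
    - {"dx": 0, "dy": 0, "dz": 0, "turn": 0, "fingers": 25}

```text
clock: 10.5
ee_pos: [0.5032, 0.3154, 0.0348]
eef_rot: [0.563, 0.826, -0.0, -0.0]
ft_force: [0.2, 0.1, 0.8]
gripper_width: 0.0252
finger_force: 0.0
```

>>> step_arm:
  plan:
    - {"dx": 0, "dy": 0, "dz": 0, "turn": 0, "fingers": 20}
    - {"dx": 0, "dy": 0, "dz": 0, "turn": 0, "fingers": 16}
    - {"dx": 0, "dy": 0, "dz": 0, "turn": 0, "fingers": 13}
    - {"dx": 0, "dy": 0, "dz": 0, "turn": 0, "fingers": 8}
    - {"dx": 0, "dy": 0, "dz": 0, "turn": 0, "fingers": 8}

```text
clock: 11.0
ee_pos: [0.5034, 0.3162, 0.0361]
eef_rot: [0.563, 0.827, 0.001, 0.001]
ft_force: [0.2, -2.0, 7.0]
gripper_width: 0.0128
finger_force: 58.9
```

>>> step_arm:
  plan:
    - {"dx": 0, "dy": 0, "dz": -5, "turn": 0, "fingers": 8}
    - {"dx": 0, "dy": 0, "dz": -15, "turn": 0, "fingers": 8}
    - {"dx": 0, "dy": 0, "dz": -30, "turn": 0, "fingers": 8}
    - {"dx": 0, "dy": 0, "dz": -40, "turn": 0, "fingers": 8}
    - {"dx": 0, "dy": 0, "dz": -40, "turn": 0, "fingers": 8}

```text
clock: 11.5
ee_pos: [0.5021, 0.3159, 0.1659]
eef_rot: [0.563, 0.827, -0.001, -0.0]
ft_force: [0.3, 0.0, -2.2]
gripper_width: 0.0128
finger_force: 58.9
```

>>> step_arm:
  plan:
    - {"dx": 0, "dy": 0, "dz": -25, "turn": 0, "fingers": 8}
    - {"dx": 0, "dy": 0, "dz": 0, "turn": 0, "fingers": 8}
    - {"dx": 0, "dy": 0, "dz": 0, "turn": 0, "fingers": 8}

```text
clock: 11.8
ee_pos: [0.5024, 0.316, 0.1893]
eef_rot: [0.563, 0.827, -0.0, -0.0]
ft_force: [-0.1, -1.0, -3.9]
gripper_width: 0.0131
finger_force: 59.0
```

```bash
python3 - <<'E'
from h import *
import cv2
from g import state
o,p,y=state();print(p,np.degrees(y),o["ft_force"],o["torque"])
for n in("top","side"):cv2.imwrite(f"pics/{n}_cov.png",bot.capture(n))
# cover model: panel outline k*(231x143); predict corners from the nominal hold
R,_=pose([0,0,y-np.pi/2])
z=.016;a,b=.1155*.96,.0715*.935
L=np.array([[a,b,0],[a,-b,0],[-a,-b,0],[-a,b,0]])@R.T
c=np.array([p[0],p[1],p[2]-.035+z])
for n in("top","side"):print(n,proj(n,L+c).round(1).tolist())
E
```

```text
[0.5024 0.316  0.1893] 111.52939659205195 [-0.0732 -1.0403 -3.9434] [-0.021   0.0039 -0.0422]
top [[95.3, 203.5], [151.6, 178.0], [188.6, 267.5], [130.1, 295.7]]
side [[292.5, 318.8], [276.4, 254.5], [408.5, 232.1], [449.0, 286.8]]
```

```bash
cat > e.py <<'E'
from h import *
import cv2
def edge(img,p,q,w=9):
    p,q=np.array(p),np.array(q);d=(q-p)/np.linalg.norm(q-p);n=np.array([d[1],-d[0]]);out=[]
    s=np.arange(-w,w+.01,.25)
    for t in np.linspace(.1,.9,25):
        c=p+t*(q-p);x=(c[0]+n[0]*s).astype(np.float32);y=(c[1]+n[1]*s).astype(np.float32)
        v=cv2.remap(img,x[None],y[None],cv2.INTER_LINEAR)[0].astype(float).mean(1)
        v=np.convolve(v,np.ones(5)/5,"same");g=np.gradient(v)[6:-6];k=np.abs(g).argmax();out.append((s[6:-6][k],g[k]*4))
    o=np.array(out);return n,np.median(o[:,0]),np.percentile(o[:,0],[25,75]),np.median(o[:,1])
if __name__=="__main__":
    C={"top":[[95.3,203.5],[151.6,178.0],[188.6,267.5],[130.1,295.7]],"side":[[292.5,318.8],[276.4,254.5],[408.5,232.1],[449.0,286.8]]}
    for k in C:
        im=cv2.imread(f"pics/{k}_cov.png")
        for i,nm in enumerate(["+x","-y","-x","+y"]):
            print(k,nm,*edge(im,C[k][i],C[k][(i+1)%4]))
E
python3 e.py
```

```text
top +x [-0.4126 -0.9109] -0.5 [-1.75 -0.25] -6.800000000000068
top -y [ 0.9241 -0.382 ] 0.25 [0. 4.] -32.400000000000034
top -x [0.4342 0.9008] 0.0 [-0.25  0.  ] -21.33333333333337
top +y [-0.9356  0.3531] -0.25 [-3.  0.] 14.800000000000011
side +x [-0.9701  0.2429] 0.25 [0.25 0.5 ] -43.06666666666666
side -y [-0.1672 -0.9859] -1.0 [-3.    3.25] -44.93333333333332
side -x [ 0.8037 -0.5951] -1.5 [-1.5 -1.5] -15.599999999999966
side +y [0.2003 0.9797] 1.75 [1.5 3. ] -27.06666666666655
```

```bash
python3 g.py .589 .0243 .195 102.77 14|cut -c1-140|sed 's/np.float64//g'
```

```text
pos [0.5019 0.3157 0.1879] yaw 111.52918329576919 clock 11.9
{'dx': (-21.6), 'dy': (-1.9), 'dz': (-0.5), 'turn': (0.63)}
{'dx': (-21.7), 'dy': (-1.6), 'dz': (-0.5), 'turn': (0.63)}
{'dx': (-21.7), 'dy': (-1.4), 'dz': (-0.5), 'turn': (0.63)}
{'dx': (-21.7), 'dy': (-1.1), 'dz': (-0.5), 'turn': (0.63)}
{'dx': (-21.7), 'dy': (-0.9), 'dz': (-0.5), 'turn': (0.63)}
{'dx': (-21.7), 'dy': (-0.7), 'dz': (-0.5), 'turn': (0.63)}
{'dx': (-21.7), 'dy': (-0.4), 'dz': (-0.5), 'turn': (0.63)}
{'dx': (-21.7), 'dy': (-0.2), 'dz': (-0.5), 'turn': (0.63)}
{'dx': (-21.7), 'dy': (0.0), 'dz': (-0.5), 'turn': (0.63)}
{'dx': (-21.7), 'dy': (0.3), 'dz': (-0.5), 'turn': (0.63)}
{'dx': (-21.7), 'dy': (0.5), 'dz': (-0.5), 'turn': (0.63)}
{'dx': (-21.7), 'dy': (0.8), 'dz': (-0.5), 'turn': (0.63)}
{'dx': (-21.7), 'dy': (1.0), 'dz': (-0.5), 'turn': (0.63)}
{'dx': (-21.7), 'dy': (1.2), 'dz': (-0.5), 'turn': (0.63)}
```

>>> step_arm:
  plan:
    - {"dx": -12, "dy": -1, "dz": -1, "turn": 0.6, "fingers": 8}
    - {"dx": -22, "dy": -1.5, "dz": -1, "turn": 0.6, "fingers": 8}
    - {"dx": -22, "dy": -1.5, "dz": -1, "turn": 0.6, "fingers": 8}
    - {"dx": -22, "dy": -1, "dz": -1, "turn": 0.6, "fingers": 8}
    - {"dx": -22, "dy": -1, "dz": -1, "turn": 0.6, "fingers": 8}

```text
clock: 12.4
ee_pos: [0.5315, 0.2185, 0.1935]
eef_rot: [0.584, 0.811, -0.001, -0.001]
ft_force: [0.8, -0.1, -2.7]
gripper_width: 0.013
finger_force: 58.9
```

>>> step_arm:
  plan:
    - {"dx": -22, "dy": -1, "dz": 0, "turn": 0.6, "fingers": 8}
    - {"dx": -22, "dy": -0.5, "dz": 0, "turn": 0.6, "fingers": 8}
    - {"dx": -22, "dy": 0, "dz": 0, "turn": 0.6, "fingers": 8}
    - {"dx": -22, "dy": 0, "dz": 0, "turn": 0.6, "fingers": 8}
    - {"dx": -22, "dy": 0, "dz": 0, "turn": 0.6, "fingers": 8}

```text
clock: 12.9
ee_pos: [0.5627, 0.113, 0.1935]
eef_rot: [0.606, 0.796, -0.001, -0.001]
ft_force: [-0.1, 0.1, -3.1]
gripper_width: 0.013
finger_force: 58.9
```

>>> step_arm:
  plan:
    - {"dx": -22, "dy": 0.5, "dz": 0, "turn": 0.6, "fingers": 8}
    - {"dx": -22, "dy": 1, "dz": 0, "turn": 0.6, "fingers": 8}
    - {"dx": -22, "dy": 1, "dz": 0, "turn": 0.7, "fingers": 8}
    - {"dx": -20, "dy": 1, "dz": 0, "turn": 0.7, "fingers": 8}
    - {"dx": -8, "dy": 0.5, "dz": 0, "turn": 0.3, "fingers": 8}

```text
clock: 13.4
ee_pos: [0.5903, 0.0224, 0.1934]
eef_rot: [0.626, 0.78, -0.001, -0.001]
ft_force: [0.6, -0.2, -3.6]
gripper_width: 0.0127
finger_force: 58.9
```

>>> step_arm:
  plan:
    - {"dx": 0, "dy": 0, "dz": 0, "turn": 0, "fingers": 8}
    - {"dx": 0, "dy": 0, "dz": 0, "turn": 0, "fingers": 8}

```text
clock: 13.6
ee_pos: [0.5899, 0.0248, 0.1941]
eef_rot: [0.625, 0.781, -0.0, -0.001]
ft_force: [-0.4, 0.1, -3.3]
gripper_width: 0.0129
finger_force: 58.9
```

```bash
python3 g.py .589 .0243 .150 102.77 1; python3 - <<'E'
from e import *
from g import state
o,p,y=state();R,_=pose([0,0,y-np.pi/2]);a,b=.1155*.96,.0715*.935
c=np.array([p[0],p[1],p[2]-.019]);L=np.array([[a,b,0],[a,-b,0],[-a,-b,0],[-a,b,0]])@R.T+c
for k in("top","side"):
    im=bot.capture(k);cv2.imwrite(f"pics/{k}_over.png",im);C=proj(k,L)
    for i,nm in enumerate(["+x","-y","-x","+y"]):print(k,nm,*edge(im,C[i],C[(i+1)%4]))
# case edges, first images: outer vertical-wall lower edge on +y side etc.
R,t=pose([.589,.0241,np.radians(12.77)]);A,B=.106,.062
for k,pts in(("side",[[A,B,.104],[-A,B,.104],[-A,B,0],[A,B,0]]),("top",[[A,B,.104],[A,-B,.104],[-A,-B,.104],[-A,B,.104]])):
    C=proj(k,np.array(pts)@R.T+t);im=cv2.imread(f"pics/{k}0.png")
    for i in range(4):print("case",k,i,*edge(im,C[i],C[(i+1)%4],6))
E
```

```text
pos [0.5899 0.0248 0.1941] yaw 102.6194931293486 clock 13.6
{'dx': np.float64(-0.3), 'dy': np.float64(-1.0), 'dz': np.float64(44.1), 'turn': np.float64(-0.15)}
top +x [-0.2791 -0.9603] 0.5 [-1.25  3.75] -0.9333333333333371
top -y [ 0.9552 -0.296 ] -0.25 [-0.25  0.5 ] -28.80000000000001
top -x [0.2933 0.956 ] 0.0 [-0.25  0.25] -15.333333333333314
top +y [-0.9641  0.2655] -6.5 [-7.5 -5. ] 2.800000000000068
side +x [-0.9995 -0.0303] -0.25 [-0.25  0.  ] -58.53333333333336
side -y [-0.0517 -0.9987] 3.0 [-1.25  6.25] -55.866666666666674
side -x [ 0.9122 -0.4098] 2.25 [-0.75  5.25] -26.26666666666671
side +y [0.0577 0.9983] 7.5 [7.5 7.5] -30.666666666666686
case side 0 [-0.0648 -0.9979] 0.75 [-0.5   1.25] -38.666666666666686
case side 1 [0.9975 0.0704] -0.5 [-0.75 -0.25] -68.66666666666666
case side 2 [0.0727 0.9974] -0.75 [-0.75 -0.5 ] -70.26666666666668
case side 3 [-0.9962  0.0866] 0.75 [0.5  0.75] -87.99999999999997
case top 0 [-0.2835 -0.959 ] -1.5 [-1.5 -1.5] 23.06666666666672
case top 1 [ 0.9548 -0.2972] -0.25 [-0.25  0.  ] -49.06666666666666
case top 2 [0.2961 0.9551] 0.0 [-2.25  0.  ] -22.66666666666663
case top 3 [-0.9625  0.2711] -1.5 [-1.5   0.25] 38.0
```

>>> step_arm:
  plan:
    - {"dx": -0.3, "dy": 0, "dz": 20, "turn": 0, "fingers": 8}
    - {"dx": 0, "dy": 0, "dz": 20, "turn": 0, "fingers": 8}
    - {"dx": 0, "dy": 0, "dz": 6, "turn": 0, "fingers": 8}
    - {"dx": 0, "dy": 0, "dz": 4, "turn": 0, "fingers": 8}
    - {"dx": 0, "dy": 0, "dz": 0, "turn": 0, "fingers": 8}

```text
clock: 14.2
ee_pos: [0.5904, 0.0247, 0.1449]
eef_rot: [0.625, 0.781, 0.0, 0.0]
ft_force: [-0.4, -0.1, -3.1]
gripper_width: 0.0132
finger_force: 58.9
```

>>> step_arm:
  plan:
    - {"dx": 0, "dy": 0, "dz": 3, "turn": 0, "fingers": 8}
    - {"dx": 0, "dy": 0, "dz": 2, "turn": 0, "fingers": 8}

```text
clock: 14.4
ee_pos: [0.5907, 0.0243, 0.1401]
eef_rot: [0.625, 0.781, 0.0, 0.0]
ft_force: [0.6, -0.5, -2.5]
gripper_width: 0.0132
finger_force: 59.0
```

>>> step_arm:
  plan:
    - {"dx": 0, "dy": 0, "dz": 2, "turn": 0, "fingers": 8}
    - {"dx": 0, "dy": 0, "dz": 2, "turn": 0, "fingers": 8}

```text
clock: 14.6
ee_pos: [0.5905, 0.0243, 0.1357]
eef_rot: [0.625, 0.781, 0.0, 0.0]
ft_force: [-1.2, -1.3, -3.0]
gripper_width: 0.0131
finger_force: 59.0
```

>>> step_arm:
  plan:
    - {"dx": 0, "dy": 0, "dz": 2, "turn": 0, "fingers": 8}
    - {"dx": 0, "dy": 0, "dz": 2, "turn": 0, "fingers": 8}

```text
clock: 14.8
ee_pos: [0.5904, 0.0243, 0.1315]
eef_rot: [0.625, 0.781, -0.0, -0.0]
ft_force: [0.4, 0.3, -3.3]
gripper_width: 0.0128
finger_force: 59.0
```

>>> step_arm:
  plan:
    - {"dx": 0, "dy": 0, "dz": 2, "turn": 0, "fingers": 8}

```text
clock: 14.9
ee_pos: [0.5904, 0.0243, 0.1294]
eef_rot: [0.625, 0.781, -0.0, -0.0]
ft_force: [-0.3, -0.5, -2.9]
gripper_width: 0.0129
finger_force: 59.0
```

>>> step_arm:
  plan:
    - {"dx": 0, "dy": 0, "dz": 1.5, "turn": 0, "fingers": 8}

```text
clock: 15.0
ee_pos: [0.5903, 0.0243, 0.1285]
eef_rot: [0.625, 0.781, 0.0, 0.0]
ft_force: [-5.3, -0.5, 11.7]
gripper_width: 0.0127
finger_force: 61.2
```

>>> step_arm:
  plan:
    - {"dx": 0, "dy": 0, "dz": 1, "turn": 0, "fingers": 8}

```text
clock: 15.1
ee_pos: [0.5904, 0.0243, 0.1285]
eef_rot: [0.625, 0.781, 0.0, 0.001]
ft_force: [-6.6, 0.1, 18.4]
gripper_width: 0.0133
finger_force: 62.0
```

>>> step_arm:
  plan:
    - {"dx": 0, "dy": 0, "dz": -0.5, "turn": 0, "fingers": 18}
    - {"dx": 0, "dy": 0, "dz": 0, "turn": 0, "fingers": 30}
    - {"dx": 0, "dy": 0, "dz": 0, "turn": 0, "fingers": 40}
    - {"dx": 0, "dy": 0, "dz": -10, "turn": 0, "fingers": 45}
    - {"dx": 0, "dy": 0, "dz": -30, "turn": 0, "fingers": 45}

```text
clock: 15.6
ee_pos: [0.5891, 0.0244, 0.1661]
eef_rot: [0.625, 0.781, -0.001, -0.002]
ft_force: [0.4, -0.8, 0.7]
gripper_width: 0.0451
finger_force: 0.0
```

>>> step_arm:
  plan:
    - {"dx": 0, "dy": 0, "dz": -40, "turn": 0, "fingers": 45}
    - {"dx": -30, "dy": 0, "dz": -30, "turn": 0, "fingers": 45}
    - {"dx": -40, "dy": 0, "dz": 0, "turn": 0, "fingers": 45}
    - {"dx": -40, "dy": 0, "dz": 0, "turn": 0, "fingers": 45}
    - {"dx": -40, "dy": 0, "dz": 0, "turn": 0, "fingers": 45}

```text
clock: 16.1
ee_pos: [0.6234, -0.1234, 0.2388]
eef_rot: [0.625, 0.781, 0.0, 0.001]
ft_force: [1.4, 0.8, -0.4]
gripper_width: 0.0454
finger_force: 0.0
```

>>> step_arm:
  plan:
    - {"dx": -40, "dy": 0, "dz": 0, "turn": 0, "fingers": 45}
    - {"dx": -40, "dy": 0, "dz": 0, "turn": 0, "fingers": 45}
    - {"dx": -40, "dy": 0, "dz": 0, "turn": 0, "fingers": 45}
    - {"dx": -40, "dy": 0, "dz": 0, "turn": 0, "fingers": 45}
    - {"dx": 0, "dy": 0, "dz": 0, "turn": 0, "fingers": 45}

```text
clock: 16.6
ee_pos: [0.6582, -0.2831, 0.2365]
eef_rot: [0.627, 0.779, -0.0, -0.0]
ft_force: [-0.5, 0.2, -0.3]
gripper_width: 0.0451
finger_force: 0.0
```

```bash
python3 - <<'E'
from e import *
from g import state
print(state()[1]);R,_=pose([0,0,np.radians(12.7)]);a,b=.1155*.96,.0715*.935
c=np.array([.5903,.0243,.108]);L=np.array([[a,b,0],[a,-b,0],[-a,-b,0],[-a,b,0]])@R.T+c
for k in("top","side"):
    im=bot.capture(k);cv2.imwrite(f"pics/{k}_end.png",im);C=proj(k,L)
    for i,nm in enumerate(["+x","-y","-x","+y"]):
        p,q=C[i],C[(i+1)%4];m=(p+q)/2
        print(k,nm,*edge(im,p,q,7)[1:],"halves",edge(im,p,m,7)[1],edge(im,m,q,7)[1])
E
```

```text
[ 0.6582 -0.2831  0.2365]
top +x -0.25 [-0.25  0.25] -7.599999999999966 halves 0.0 0.0
top -y 0.0 [-0.25  0.25] -35.73333333333329 halves 0.0 0.0
top -x 3.25 [2.75 3.5 ] -22.53333333333333 halves 3.5 0.75
top +y 0.75 [0.25 1.  ] -5.7333333333333485 halves 0.75 0.75
side +x 0.0 [-0.25  0.  ] -70.66666666666674 halves -0.25 0.0
side -y 0.0 [-0.25  1.5 ] -39.19999999999999 halves 0.0 -0.25
side -x -0.5 [-0.75  1.75] -17.333333333333314 halves -0.5 -0.25
side +y 1.0 [0.75 2.25] -12.933333333333337 halves 0.75 1.0
```

```bash
python3 -c "
from bench import bot
print(bot.job_done())"
```

```text
the job is handed in; nothing more can be done
None
```

The job is handed in: the green-edged insert stands fully down in the case's middle slot. The cover is on the rim, with its edges in both cameras within about 1 px of a level, seated position, except one line in the top view that I took to be the skirt or case wall. The arm was clear of everything at hand-in, with about 17 s of the 54 s used.

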